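Seat a three-ball stage top on its kinematic base

ROBOT

A 7-joint arm with a two-finger parallel gripper is mounted at the origin on a cart in front of the work surface, level with it; the furniture and walls round the work are solid. World frame = base frame: x ahead of the robot, y to its left, z up, the work surface at z = 0. Lengths are in m, angles in rad, forces in N, time in s.
With the tool pointing down it reaches from about 0.4 to 0.925 m from the base axis. Payload 5.6 kg.
Tool frame: the origin (TCP) lies midway between the tips of the shut fingers; the grasp point (between the pads) lies 19 mm behind it (ctrl.pinch_z is the distance from the TCP to the grasp point, in m); z points along the fingers, y is the line along which they close (so a half turn about z gives the same grasp; the last joint's range is limited). The gripper opens to 85 mm and grips with 20 to 120 N. Pads are 22 mm wide; open, the fingers measure 114 mm over their backs; the gripper's body (76 mm by 85 mm) begins 54 mm behind the grasp point. The pads swing forward as they close: fully open they stand 13 mm farther back than shut.
Start: joints at [-1.299, 0.468, -0.012, 1.603, 0.006, 1.071, -0.056], TCP at [0.201, 0.618, 0.231] pointing down, gripper open.
Joint ranges: [-2.53, 2.53], [-0.31, 2.02], [-1.57, 1.55], [0.28, 2.44], [-1.29, 4.43], [0.15, 1.84], [-2.92, 2.92]. Speed limits (rad/s): [2.57, 2.57, 3.14, 3.14, 3.14, 3.14, 3.14].

INTERFACE

Orientations are given as a rotation vector (axis times angle).
In Python, from rig import ctrl, read_camera, workorder gives the robot as it stands.
- The arm moves only by the tool servo_tool, never from a script. Its argument "motion" is a list that holds one entry, the list of rows, each a list of 7 numbers: the shift along the tool's x, y, z in m, then the turn, a rotation vector about the tool's x, y, z in degrees, then the closure in counts, from 0 (fully open) to 255 (shut). A call has 1 to 10 rows; each row is the pose to reach, as a shift and turn from the pose commanded when the call began, along the tool's axes at that moment; what a row does not reach only later rows make up. A row lasts 1/12 s, in which the tool goes at most 41.7 mm and 7.16 degrees, less where a joint would pass 70% of its speed; a pose out of reach is approached as far as the arm can. A call with a gripper value outside its range is refused whole. The fingers move at their own pace and stop on an object; the grip force is fixed at half the most. Time passes only in rows, so rows that repeat a pose let the fingers close. It gives the time, the measured TCP pose, the force, the opening and the grip force at its end, in the units of the state.
- ctrl.observe(): the state, without advancing time (a new reading comes with each control period).
- read_camera(name): name is "scene" or "top" or "wrist"; returns a dict with "pixels" (420x560x3 uint8, red, green, blue), "fovy" (degrees; the focal length in pixels is half the picture's height over the tangent of half this angle, whatever the lens; pixels are square), "cx", "cy" (the principal point, pixels), "cam_to_world" (4x4, takes a point from camera to world coordinates); the wrist camera has in their place "T_tool_cam" (4x4, takes a point from camera to tool coordinates, whose origin is the TCP and whose axes are the flange's). Camera axes: x right, y down, z forward; pixel columns grow to the right and rows downward; lengths in m; the calibration is good to about 2 mm. A picture is of the moment at which its call begins: read the wrist's pose just before it. There is no depth.
- workorder.sign_off(): hands the job in; it is judged then, once.
The state is a dict: "time_s": time; "joints": joint angles; "dq": joint speeds; "joint_efforts": joint torques, N m; "tcp_pos": TCP position; "tool_rot": TCP orientation; "force": force on the tool from outside, world axes, zero at the start; "moment": the same for the moment, N m; "gripper_width": finger opening in m; "finger_force": force on a finger pad.
Only numpy, scipy, OpenCV 4.12 (cv2) and the standard library are available. Lean on these libraries where they do the work, as an engineer would, in place of code of your own. Each camera call takes 0.05 s, during which the arm holds its last target. There are 200 camera calls.

TASK

Pick up the three-footed stage top by its post and seat it on the kinematic base, long-arm foot in the cone and the two rear feet in the groove and the flat pocket: the seat plate has been shifted on its slides, so feel for the place where all three feet drop home together. Then bear down on it with about 14 N for half a second while it sits home, and let go, leaving it level and fully seated. Never press stage and base together harder than 40 N, do not tip the stage over, and leave the weight, the loupe and the test block where they are.

Things in the scene. Friction and masses are not known exactly. Their poses are not given: they have to be found in the camera images.
- stage_top: loose stage top, about 0.42 kg: three-armed plate on three 12 mm steel balls. Origin on the post's axis, level with the undersides of the balls; z up, x along the single long arm. Ball feet at (x, y) = (40, 0), (-24, 26), (-24, -26) mm. Plate from z = 14 to 22 mm, screw heads over the feet to z = 25 mm
- post_top (a point): top centre of the stage's dark steel grip post, 58 mm over its origin, same axes; the post is 30 mm along x and 20 mm along y (pinch it across y) and rises 36 mm from the plate; grip it firmly, or the stage tilts in the fingers when one foot catches
- base: fixed block 150 x 126 x 18 mm carrying a cross slide and on it a 104 x 92 mm seat plate, flat top (land) at z = 46 mm. Origin on the bench, z up. The seat plate stands anywhere within 6 mm of mid travel in base x and in base y, not turned; this pose does not show that shift. The slides are stiff and do not give under 90 N
- seat_mid (a point): fixed to base, 46 mm over its origin, same axes: pattern centre at land height if the seat plate were at mid travel. From there cone at (x, y) = (40, 0), V groove (34 mm along x) at (-24, 26), round flat-bottomed pocket (26 mm wide) at (-24, -26) mm, as the feet: stage x goes along base x. Cone and groove have 45 degree walls, 11 mm wide at the top; pocket 3 mm deep
- home_mid (a point): fixed to base, 43 mm over its origin: the height of the stage's origin when all three feet are home, level. Riding on the land it is 3 mm higher. Feet within about 2 mm of true slide home when pressed lightly; farther off they stay up on the land or hang tilted on the rims
- crank_tip (a point): obstacle, does not move: front end of the crank handle of the torque tester's upright handwheel, which stands between stage top and base; the wheel is 60 mm behind it, 210 mm wide and about 0.2 m high. Carry the stage top past on the robot's side of it, or over it
- check_weight: bystander: cylindrical check weight with a knob, 34 mm wide, 40 mm high; origin under its centre
- loupe: bystander: black loupe barrel, 35 mm wide, 30 mm high; origin under its centre
- test_block: bystander: steel test disc, 50 mm wide, 14 mm high; origin under its centre

How it is judged:
By the outcome, as a careful person would: the job done as asked, in the order asked, and still so for the second after the job is handed in, with the robot touching nothing.
It also fails if it takes over 72 s, if anything falls off the work surface, if the arm or the gripper's body presses on something with over 40 N, if the wrist force passes 120 N, or if a joint passes its speed limit or range.

## Working session

There is one attempt and no reset: what is moved stays moved. The work goes in short steps, Python scripts to look and compute and a tool call to move; the robot and the scene stay as the last step left them, time stands still between calls to the robot, and variables do not carry over. Pictures are saved under pics/ and viewed, at most 10 in all, crops included, and the job is handed in when it is done.

Besides the shell and the picture viewer there is one more tool, called after "Request:" by a JSON object that holds its "api" and its "payload". servo_tool: Moves the arm, as the interface text tells. Its arguments: {"type":"object","properties":{"motion":{"type":"array","items":{"type":"array","items":{"type":"array","items":{"type":"number"}}}}},"required":["motion"]}

```bash
ls; mkdir -p pics; python3 - <<'E'
from rig import ctrl, read_camera
import cv2, numpy as np
s=ctrl.observe(); print(s, ctrl.pinch_z)
for n in ["scene","top"]:
    c=read_camera(n); print(n,c["fovy"],c["cx"],c["cy"],np.round(c["cam_to_world"],4).tolist())
    cv2.imwrite(f"pics/{n}0.png",c["pixels"][:,:,::-1])
E
```

```text
pics
{'time_s': 0.0, 'joints': array([-1.29899949,  0.46841827, -0.01160131,  1.60362287,  0.00595918,
        1.0713771 , -0.05631992]), 'dq': array([ 3.09555240e-04,  1.98222938e-04, -5.85956206e-04,  2.09114828e-03,
       -1.40577714e-03,  2.04902788e-03, -1.06046407e-05]), 'joint_efforts': array([ 4.51717269e-04, -5.32380939e+01,  2.15359067e-02, -2.51315886e+01,
        1.14300600e-02,  7.56395602e-03,  5.51567709e-06]), 'tcp_pos': array([0.20113888, 0.61751414, 0.23031195]), 'tool_rot': array([-4.92574780e-01, -3.10254078e+00,  2.79689039e-03]), 'force': array([-1.15966485,  0.88045083,  0.28086889]), 'moment': array([ 0.00966278, -0.00446215,  0.03040884]), 'finger_force': 0.0, 'gripper_width': 0.08516960269090833} 0.0187
scene 50.60072370707362 276.83922214855636 211.82564351375248 [[0.9159, -0.1714, 0.3629, 0.1631], [-0.4008, -0.4378, 0.8048, -0.915], [0.0209, -0.8826, -0.4697, 0.5466], [0.0, 0.0, 0.0, 1.0]]
top 46.415789655175466 279.6147470328519 204.04142698204325 [[0.0159, -0.9921, 0.124, 0.4171], [-0.9997, -0.0137, 0.0191, -0.1217], [-0.0173, -0.1243, -0.9921, 1.0907], [0.0, 0.0, 0.0, 1.0]]
```

View pics/scene0.png

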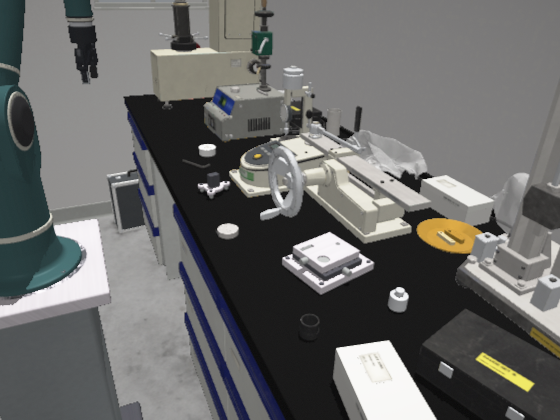

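View pics/top0.png

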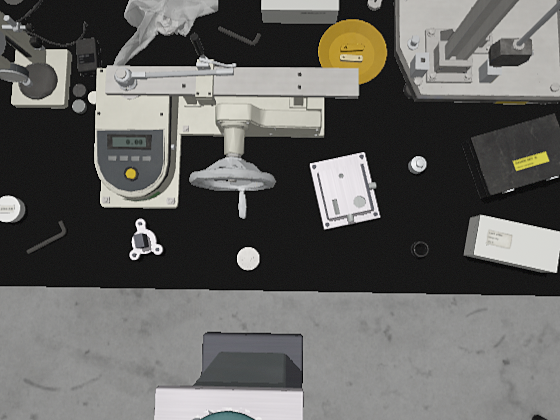

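The scene image shows the stage at left front, the base at mid right, and the handwheel between them. In the top view the stage post is at (141,240), its long-arm foot at about (139,224), the base centre at about (345,190) and the crank tip at (242,215). The weight is at (418,164), the loupe at (420,249) and the test disc at (248,259).

```bash
cat > h.py <<'E'
import numpy as np, cv2
from scipy.spatial.transform import Rotation as R
from rig import ctrl, read_camera
def cam(n):
    s=ctrl.observe(); c=read_camera(n)
    if n=="wrist":
        T=np.eye(4); T[:3,:3]=R.from_rotvec(s["tool_rot"]).as_matrix(); T[:3,3]=s["tcp_pos"]
        M=T@np.array(c["T_tool_cam"])
    else: M=np.array(c["cam_to_world"])
    return c["pixels"][:,:,::-1].copy(), (210/np.tan(np.radians(c["fovy"])/2),c["cx"],c["cy"],M)
def ray(k,uv,z):
    f,cx,cy,M=k; uv=np.atleast_2d(uv).astype(float)
    d=np.c_[(uv[:,0]-cx)/f,(uv[:,1]-cy)/f,np.ones(len(uv))]@M[:3,:3].T
    o=M[:3,3]; return o+d*((z-o[2])/d[:,2])[:,None]
def totool(p):   # world point -> offset in current tool axes (commanded ~ measured)
    s=ctrl.observe(); return R.from_rotvec(s["tool_rot"]).as_matrix().T@(np.asarray(p)-s["tcp_pos"])
E
python3 - <<'E'
from h import *
im=cv2.imread("pics/top0.png")
import rig
c=read_camera("top"); k=(210/np.tan(np.radians(c["fovy"])/2),c["cx"],c["cy"],np.array(c["cam_to_world"]))
for n,uv,z in [("post",(141,240),.058),("long",(139,224),.025),("r1",(136,254),.025),("r2",(158,250),.025),("crank",(242,215),.1),("basec",(345,190),.03),("pocket",(361,202),.043),("loupe",(420,249),.03),("weight",(418,164),.05),("disc",(248,259),.014)]: print(n,ray(k,uv,z).round(3))
a=cv2.resize(im[205:275,105:185],None,fx=5,fy=5,interpolation=cv2.INTER_CUBIC)
b=cv2.resize(im[145:233,305:387],None,fx=4,fy=4,interpolation=cv2.INTER_CUBIC)
o=np.zeros((360,740,3),np.uint8); o[:350,:400]=a; o[:352,405:733]=b
cv2.imwrite("pics/crop.png",o)
w=read_camera("wrist"); print(w["fovy"],w["cx"],w["cy"],np.array(w["T_tool_cam"]).round(4).tolist())
print(R.from_rotvec(ctrl.observe()["tool_rot"]).as_matrix().round(3))
E
```

```text
post [[0.465 0.19  0.058]]
long [[0.502 0.207 0.025]]
r1 [[0.436 0.21  0.025]]
r2 [[0.446 0.162 0.025]]
crank [[ 0.517 -0.026  0.1  ]]
basec [[ 0.583 -0.244  0.03 ]]
pocket [[ 0.555 -0.277  0.043]]
loupe [[ 0.457 -0.404  0.03 ]]
weight [[ 0.638 -0.398  0.05 ]]
disc [[ 0.43  -0.034  0.014]]
65.1566606787599 276.4695932422133 212.32439829868756 [[-0.0006, -0.9458, -0.3248, 0.084], [1.0, -0.0003, -0.001, -0.0], [0.0009, -0.3248, 0.9458, -0.1421], [0.0, 0.0, 0.0, 1.0]]
[[-0.951  0.31  -0.   ]
 [ 0.31   0.951 -0.001]
 [-0.    -0.001 -1.   ]]
```

View pics/crop.png

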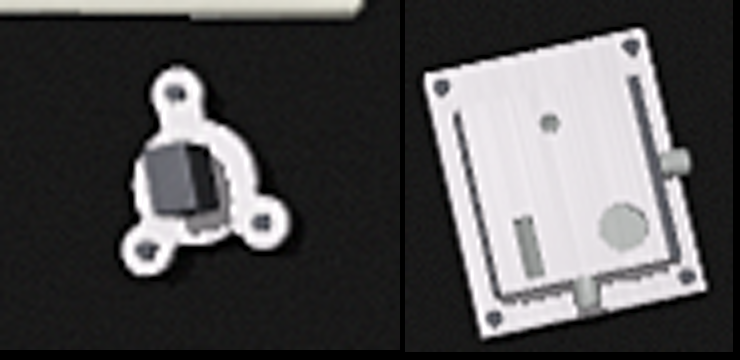

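The crop shows three things on the seat plate: the cone at (550,122), the pocket at (625,227) and the groove at (530,247). It also shows the stage with its long arm toward +x, turned about +19°. Next I fly toward the stage and turn the tool to match.

Request:
{"api": "servo_tool", "payload": {"motion": [[[-0.025, -0.021, -0.004, 0, 0, -3.7, 0], [-0.05, -0.042, -0.008, 0, 0, -7.4, 0], [-0.075, -0.063, -0.012, 0, 0, -11.1, 0], [-0.1, -0.084, -0.016, 0, 0, -14.8, 0], [-0.125, -0.105, -0.02, 0, 0, -18.5, 0], [-0.15, -0.126, -0.024, 0, 0, -22.2, 0], [-0.175, -0.147, -0.028, 0, 0, -25.9, 0], [-0.2, -0.168, -0.032, 0, 0, -29.6, 0], [-0.225, -0.189, -0.036, 0, 0, -33.3, 0], [-0.25, -0.21, -0.04, 0, 0, -37, 0]]]}}

```text
time_s: 1.03
tcp_pos: [0.3745, 0.3394, 0.2715]
tool_rot: [-0.522, 3.098, 0.0]
force: [2.0, 0.1, -0.6]
gripper_width: 0.0854
finger_force: 0.0
```

```bash
python3 - <<'E'
from h import *
s=ctrl.observe();print(s["tcp_pos"],R.from_rotvec(s["tool_rot"]).as_matrix().round(3).tolist(),s["joints"].round(2))
print(totool([0.465,0.19,0.25]))
E
```

```text
[0.37451575 0.33935776 0.27149476] [[-0.945, -0.328, 0.0], [-0.328, 0.945, 0.0], [-0.0, 0.0, -1.0]] [-0.8   0.18  0.    1.91 -0.    1.05  1.1 ]
[-0.03650217 -0.1707711   0.02149387]
```

Request:
{"api": "servo_tool", "payload": {"motion": [[[-0.006, -0.03, 0.004, 0, 0, 0, 0], [-0.012, -0.06, 0.008, 0, 0, 0, 0], [-0.018, -0.09, 0.012, 0, 0, 0, 0], [-0.025, -0.12, 0.016, 0, 0, 0, 0], [-0.031, -0.15, 0.02, 0, 0, 0, 0], [-0.036, -0.17, 0.021, 0, 0, 0, 0], [-0.036, -0.17, 0.021, 0, 0, 0, 0], [-0.036, -0.17, 0.021, 0, 0, 0, 0]]]}}

```text
time_s: 1.7
tcp_pos: [0.4635, 0.1909, 0.2501]
tool_rot: [0.513, -3.099, 0.0]
force: [-0.0, 0.4, -0.6]
gripper_width: 0.086
finger_force: 0.0
```

```bash
python3 - <<'E'
from h import *
im,k=cam("wrist"); cv2.imwrite("pics/w_stage.png",im); np.save("ks.npy",np.r_[k[:3],k[3].ravel()])
print(ctrl.observe()["tcp_pos"])
E
```

```text
[0.46298153 0.19220339 0.25021219]
```

View pics/w_stage.png

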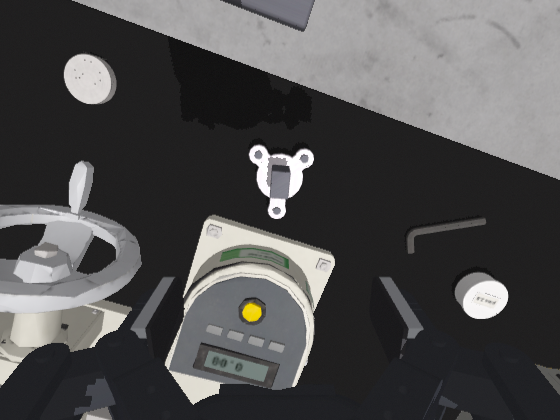

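The wrist view shows the stage's screw heads at about (259,155), (304,158) and (277,211), with the post top at (280,180). I'll refine these and get the stage pose.

```bash
cat >> h.py <<'E'
def darkblob(im,uv,r=6):   # weighted centroid of dark spot on white
    u,v=map(int,uv); g=cv2.cvtColor(im,cv2.COLOR_BGR2GRAY).astype(float)[v-r:v+r+1,u-r:u+r+1]
    yy,xx=np.mgrid[v-r:v+r+1,u-r:u+r+1]; d=(yy-v)**2+(xx-u)**2<=r*r
    w=np.clip(200-g,0,None)*d; return np.array([(w*xx).sum(),(w*yy).sum()])/w.sum()
def fit(P,Q):  # model P(2d)->Q(2d): yaw, t, residual
    P=np.asarray(P,float);Q=np.asarray(Q,float);p=P-P.mean(0);q=Q-Q.mean(0)
    a=np.arctan2((p[:,0]*q[:,1]-p[:,1]*q[:,0]).sum(),(p*q).sum()); c,s=np.cos(a),np.sin(a)
    A=np.array([[c,-s],[s,c]]); t=Q.mean(0)-A@P.mean(0); return np.degrees(a),t,(Q-P@A.T-t)*1000
F=[(.04,0),(-.024,.026),(-.024,-.026)]
E
python3 - <<'E'
from h import *
im=cv2.imread("pics/w_stage.png"); k=np.load("ks.npy"); k=(k[0],k[1],k[2],k[3:].reshape(4,4))
# white heads: local blob of dark screw
uv=[darkblob(im,p) for p in [(277,211),(304,158),(259,155)]]
print(np.round(uv,1))
for o in ([0,1,2],[0,2,1]): print(fit(F,ray(k,np.array(uv)[o],.025)[:,:2]))
print(ray(k,[(280,170),],.058))
hsv=cv2.cvtColor(im,cv2.COLOR_BGR2GRAY); o=cv2.resize(im[130:230,235:325],None,fx=6,fy=6,interpolation=cv2.INTER_CUBIC); cv2.imwrite("pics/c2.png",o)
print(hsv[160:202:3,270:292:2])
E
```

```text
[[276.1 210. ]
 [303.7 157.8]
 [257.8 154.1]]
(np.float64(14.098820417563099), array([0.46190562, 0.19314425]), array([[-0.15152222, -0.09781373],
       [ 0.08264646, -0.27133737],
       [ 0.06887576,  0.3691511 ]]))
(np.float64(13.791700590862503), array([0.46190906, 0.19313037]), array([[ -0.20663865,   0.12414937],
       [ 12.62811752, -50.20902261],
       [-12.42147887,  50.08487324]]))
[[0.44771758 0.1891711  0.058     ]]
[[143 143 146 143 144 145 147 148 250 253 255]
 [145 142 138 146 146 145 147 148 155 255 255]
 [146  51  52  51  51  51  50  50  52  65 255]
 [142  52  51  51  51  49  48  48  50  51 253]
 [146 113 129 125 119 111 107 105 102  98 184]
 [146 120 123 123 124 126 128 130 131 130 189]
 [145 123 123 124 128 130 130 131 132 133 223]
 [124 127 128 127 130 130 131 133 134 133 254]
 [100 126 129 130 130 132 132 131 131 129 253]
 [135 127 130 132 130 128 132 132 133 125 254]
 [ 94 128 127 130 129 132 133 130 133 129 255]
 [102 129 128 132 130 130 131 132 132 160 255]
 [110 129 128 130 131 131 130 130 131 200 252]
 [219 250 251 255 253 254 235 233  61  31  32]]
```

View pics/c2.png

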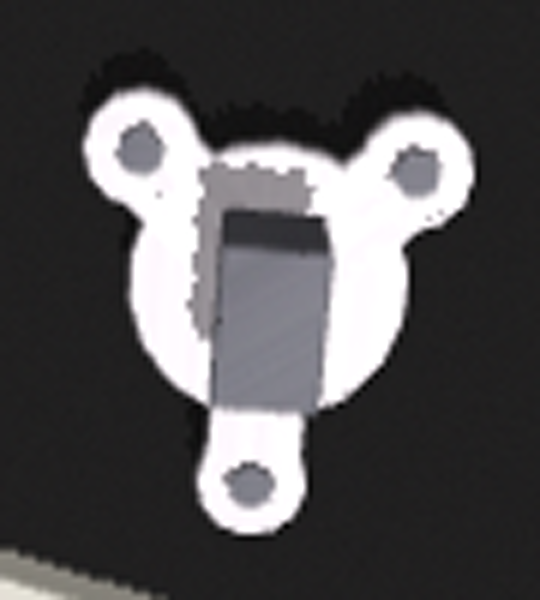

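Request:
{"api": "servo_tool", "payload": {"motion": [[[0.002, -0.035, -0.02, 0, 0, 0, 0], [0.004, -0.07, -0.04, 0, 0, 0, 0], [0.006, -0.105, -0.05, 0, 0, 0, 0], [0.009, -0.14, -0.05, 0, 0, 0, 0], [0.011, -0.175, -0.05, 0, 0, 0, 0], [0.013, -0.21, -0.05, 0, 0, 0, 0], [0.015, -0.245, -0.05, 0, 0, 0, 0], [0.017, -0.28, -0.05, 0, 0, 0, 0], [0.019, -0.315, -0.05, 0, 0, 0, 0], [0.021, -0.35, -0.05, 0, 0, 0, 0]]]}}

```text
time_s: 2.58
tcp_pos: [0.5578, -0.1453, 0.3005]
tool_rot: [-0.523, 3.097, 0.001]
force: [0.3, -0.3, -0.3]
gripper_width: 0.0857
finger_force: 0.0
```

Request:
{"api": "servo_tool", "payload": {"motion": [[[0.002, -0.035, 0.01, 0, 0, 0, 0], [0.004, -0.07, 0.03, 0, 0, 0, 0], [0.006, -0.1, 0.05, 0, 0, 0, 0], [0.006, -0.1, 0.05, 0, 0, 0, 0], [0.006, -0.1, 0.05, 0, 0, 0, 0], [0.006, -0.1, 0.05, 0, 0, 0, 0], [0.006, -0.1, 0.05, 0, 0, 0, 0]]]}}

```text
time_s: 3.17
tcp_pos: [0.5849, -0.2401, 0.251]
tool_rot: [-0.522, 3.096, 0.001]
force: [0.3, -0.1, 0.7]
gripper_width: 0.0853
finger_force: 0.0
```

```bash
python3 - <<'E'
from h import *
k=np.load("ks.npy"); k=(k[0],k[1],k[2],k[3:].reshape(4,4)); print("post",ray(k,(280,184.5),.058))
im,k=cam("wrist"); cv2.imwrite("pics/w_base.png",im); np.save("kb.npy",np.r_[k[:3],k[3].ravel()])
print(ctrl.observe()["tcp_pos"],ctrl.observe()["joints"].round(2))
E
```

```text
post [[0.46222146 0.1941555  0.058     ]]
[ 0.58491503 -0.24026128  0.25131296] [ 0.04  0.43  0.4   1.65 -0.18  1.1   2.4 ]
```

View pics/w_base.png

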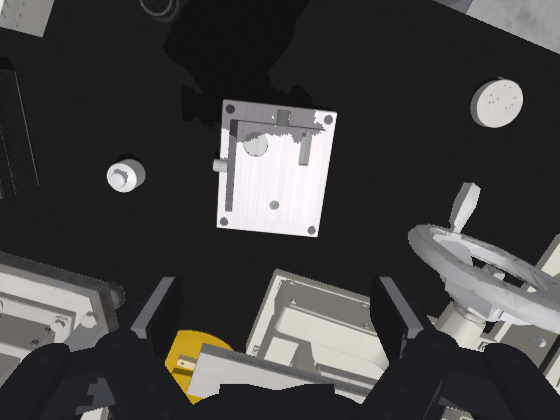

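The wrist view of the base shows the cone at (274,205), the pocket at (256,144) and the groove at (305,150). The four corner screws are at (230,109), (328,120), (224,222) and (312,230). I'll zoom in.

```bash
python3 - <<'E'
from h import *
im=cv2.imread("pics/w_base.png")
o=cv2.resize(im[98:240,212:342],None,fx=4.2,fy=4.2,interpolation=cv2.INTER_CUBIC); cv2.imwrite("pics/c3.png",o); print(o.shape)
E
```

```text
(596, 546, 3)
```

View pics/c3.png

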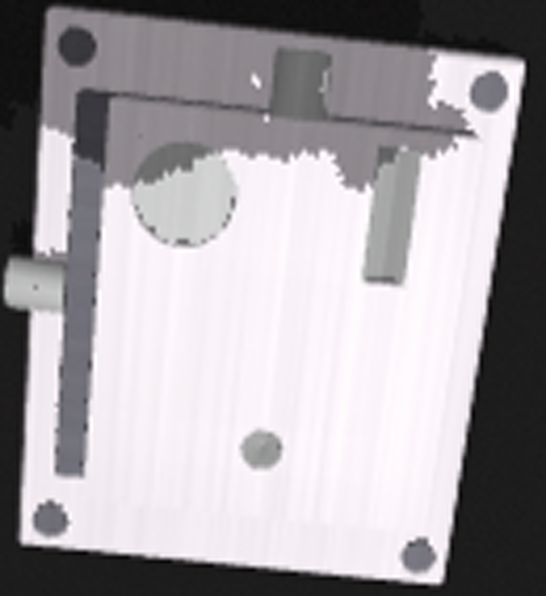

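The crop shows the cone centre at (261,449), the pocket at (184,193) and the groove centre at (392,215). The corner screws are at (76,46), (489,91), (51,519) and (418,556).

```bash
cat > m.py <<'E'
from h import *
k=np.load("kb.npy"); k=(k[0],k[1],k[2],k[3:].reshape(4,4))
px=lambda c:(np.array(c,float)+.5)/4.2-.5+[212,98]
P=ray(k,px([(261,449),(391.7,215.5),(184,193)]),.046)[:,:2]
print("seat",fit(F,P))
a,t,_=fit([F[0],F[2]],P[[0,2]]); print("cone+pocket",a,t)
S=ray(k,px([(76,46),(489,91),(51,519),(418,556)]),.02)[:,:2]
d1=S[2]-S[0]; d2=S[3]-S[1]; e=S[0]-S[2]
print("screws c",S.mean(0), [np.degrees(np.arctan2(d[1],d[0])) for d in (d1,d2)], np.linalg.norm(d1),np.linalg.norm(d2),
 [np.degrees(np.arctan2(d[1],d[0])) for d in (S[1]-S[0],S[3]-S[2])])
s=ctrl.observe(); m=R.from_rotvec(s["tool_rot"]).as_matrix(); print("tool yaw",np.degrees(np.arctan2(m[1,0],m[0,0]))-180)
E
python3 m.py
```

```text
seat (np.float64(12.962655210052036), array([ 0.57160422, -0.24334393]), array([[ 0.14925592,  0.01609247],
       [-0.09234156, -0.02874547],
       [-0.05691437,  0.012653  ]]))
cone+pocket 12.866968229751619 [ 0.57166856 -0.24331168]
screws c [ 0.58273605 -0.24505379] [np.float64(13.30959513459069), np.float64(12.995750048495763)] 0.13087053602116153 0.13124949374973602 [np.float64(103.15913736704172), np.float64(102.9560790847354)]
tool yaw -340.8550709251059
```

```bash
cat >> m.py <<'E'
th=np.radians(13); A=np.array([[np.cos(th),np.sin(th)],[-np.sin(th),np.cos(th)]])
t=np.array([.5716,-.2433])
print("screws rel pattern mm\n",(S-t)@A.T*1000)
C=ray(k,px([(47,8),(525,62),(22,545),(443,583)]),.018)[:,:2]
print("corners\n",(C-t)@A.T*1000, ((C-t)@A.T).mean(0)*1000)
f,cx,cy,M=k; print("cam",M[:3,3])
E
python3 m.py|tail -12
```

```text
tool yaw -340.8550709251059
screws rel pattern mm
 [[-54.92395158 -58.19932944]
 [-55.22286969  49.42279809]
 [ 75.94467391 -57.4921799 ]
 [ 76.0266237   49.41306258]]
corners
 [[-63.35747728 -66.44005251]
 [-63.32972608  57.89870277]
 [ 85.73711435 -65.73183929]
 [ 84.51954704  58.25941021]] [10.89236451 -4.00344471]
cam [ 0.50533706 -0.26749256  0.39302033]
```

```bash
python3 - <<'E'
from h import *
c=read_camera("top"); k=(210/np.tan(np.radians(c["fovy"])/2),c["cx"],c["cy"],np.array(c["cam_to_world"]))
px=lambda c:((np.array(c,float)-[405,0])+.5)/4-.5+[305,145]
P=ray(k,px([(550,123),(530,247),(624,227)]),.046)[:,:2]; a,t,r=fit(F,P); print(a,t,r)
C=ray(k,px([(425,73),(645,28),(480,338),(706,290)]),.018)[:,:2]
th=np.radians(13); A=np.array([[np.cos(th),np.sin(th)],[-np.sin(th),np.cos(th)]])
print((C-t)@A.T*1000,((C-t)@A.T).mean(0)*1000, C.mean(0))
px2=lambda c:(np.array(c,float)+.5)/5-.5+[105,205]
print(fit(F,ray(k,px2([(175,93),(147,250),(261,222)]),.025)[:,:2]))
f,cx,cy,M=k; print(M[:3,3])
E
```

```text
13.074388810300842 [ 0.57328656 -0.24201884] [[-0.30743506  0.00108981]
 [ 0.28397957 -0.17729106]
 [ 0.0234555   0.17620125]]
[[ 86.45226677  57.6067626 ]
 [ 85.30221263 -67.70034111]
 [-64.22401612  60.25291171]
 [-64.5776979  -66.47179622]] [10.73819135 -4.07811575] [ 0.58466691 -0.24357687]
(np.float64(14.460752068150487), array([0.46484233, 0.19532413]), array([[ 0.16206532, -0.03861321],
       [-0.03934847, -0.52607803],
       [-0.12271685,  0.56469124]]))
[ 0.4170725  -0.12171484  1.09066651]
```

The wrist and top views agree. The seat centre is at (0.5716, -0.2433) with yaw 13°, and the stage is at (0.4619, 0.1931) with yaw 14.2°. Back to the stage.

Request:
{"api": "servo_tool", "payload": {"motion": [[[-0.002, 0.036, -0.025, 0, 0, 0.5, 0], [-0.004, 0.074, -0.05, 0, 0, 1, 0], [-0.006, 0.113, -0.05, 0, 0, 1.5, 0], [-0.009, 0.152, -0.05, 0, 0, 2, 0], [-0.011, 0.191, -0.05, 0, 0, 2.5, 0], [-0.013, 0.23, -0.05, 0, 0, 3, 0], [-0.015, 0.269, -0.05, 0, 0, 3.5, 0], [-0.017, 0.308, -0.05, 0, 0, 4, 0], [-0.02, 0.347, -0.05, 0, 0, 4.5, 0], [-0.022, 0.386, -0.05, 0, 0, 4.8, 0]]]}}

```text
time_s: 4.1
tcp_pos: [0.4783, 0.1324, 0.3016]
tool_rot: [-0.389, 3.115, 0.002]
force: [1.2, 0.6, 0.0]
gripper_width: 0.0858
finger_force: 0.0
```

Request:
{"api": "servo_tool", "payload": {"motion": [[[0.002, 0.032, 0.02, 0, 0, 0, 0], [0.002, 0.063, 0.05, 0, 0, 0, 0], [0.002, 0.063, 0.09, 0, 0, 0, 0], [0.002, 0.063, 0.13, 0, 0, 0, 0], [0.002, 0.063, 0.16, 0, 0, 0, 0], [0.002, 0.063, 0.18, 0, 0, 0, 0], [0.002, 0.063, 0.18, 0, 0, 0, 0], [0.002, 0.063, 0.18, 0, 0, 0, 0]]]}}

```text
time_s: 4.77
tcp_pos: [0.4615, 0.1909, 0.1205]
tool_rot: [0.389, -3.117, 0.0]
force: [0.9, -0.0, 0.3]
gripper_width: 0.0853
finger_force: 0.0
```

```bash
cat > st.py <<'E'
from h import *
import sys
s=ctrl.observe(); m=R.from_rotvec(s["tool_rot"]).as_matrix()
print(round(s["time_s"],2),s["tcp_pos"].round(4),"yaw",(np.degrees(np.arctan2(m[1,0],m[0,0]))-180)%360,"tilt",m[2].round(3),"F",s["force"].round(1),"M",s["moment"].round(2),s["gripper_width"].round(4),s["finger_force"])
if len(sys.argv)>1: print("to go",totool([float(x) for x in sys.argv[1:4]]).round(4))
E
python3 st.py .4619 .1933 .027
```

```text
Traceback (most recent call last):
  File "st.py", line 4, in <module>
    print(round(s["time_s"],2),s["tcp_pos"].round(4),"yaw",(np.degrees(np.arctan2(m[1,0],m[0,0]))-180)%360,"tilt",m[2].round(3),"F",s["force"].round(1),"M",s["moment"].round(2),s["gripper_width"].round(4),s["finger_force"])
                                                                                                                                                                                 ^^^^^^^^^^^^^^^^^^^^^^^^
AttributeError: 'float' object has no attribute 'round'
```

```bash
sed -i 's/s\["gripper_width"\].round(4)/round(s["gripper_width"],4)/' st.py; python3 st.py .4619 .1931 .027; python3 - <<'E'
from h import *
im,k=cam("wrist"); f,cx,cy,M=k; cv2.imwrite("pics/w2.png",im)
a=np.radians(14.2);A=np.array([[np.cos(a),-np.sin(a)],[np.sin(a),np.cos(a)]])
W=np.c_[np.array(F)@A.T+[.4619,.1931],[.025]*3]
q=(W-M[:3,3])@M[:3,:3]; uv=np.c_[q[:,0]/q[:,2]*f+cx,q[:,1]/q[:,2]*f+cy]; print(uv.round(1))
for i in range(3): uv=[darkblob(im,np.round(p),9) for p in uv]
print(np.round(uv,1)); print(fit(F,ray(k,uv,.025)[:,:2]))
E
```

```text
4.77 [0.4615 0.1909 0.1205] yaw 14.231102380288064 tilt [ 0.001 -0.    -1.   ] F [ 0.9 -0.   0.3] M [-0.01 -0.07  0.03] 0.0853 0.0
to go [-0.001   0.0021  0.0935]
[[279.1 263.3]
 [314.3 186.2]
 [244.4 186.2]]
[[279.4 262.6]
 [315.2 186.3]
 [245.3 186.4]]
(np.float64(13.961182657904), array([0.46163671, 0.19355406]), array([[-0.41935083, -0.21225487],
       [ 0.08726011,  0.06385772],
       [ 0.33209072,  0.14839714]]))
```

Request:
{"api": "servo_tool", "payload": {"motion": [[[-0.001, 0.002, 0.03, 0, 0, 0.2, 0], [-0.001, 0.0024, 0.06, 0, 0, 0.2, 0], [-0.001, 0.0024, 0.08, 0, 0, 0.2, 0], [-0.001, 0.0024, 0.092, 0, 0, 0.2, 0], [-0.001, 0.0024, 0.093, 0, 0, 0.2, 0], [-0.001, 0.0024, 0.093, 0, 0, 0.2, 0], [-0.001, 0.0024, 0.093, 0, 0, 0.2, 120], [-0.001, 0.0024, 0.093, 0, 0, 0.2, 140], [-0.001, 0.0024, 0.093, 0, 0, 0.2, 160], [-0.001, 0.0024, 0.093, 0, 0, 0.2, 180]]]}}

```text
time_s: 5.65
tcp_pos: [0.4629, 0.1932, 0.0283]
tool_rot: [-0.382, 3.117, 0.001]
force: [-1.1, 0.4, 0.9]
gripper_width: 0.0385
finger_force: 0.0
```

Request:
{"api": "servo_tool", "payload": {"motion": [[[0, 0, 0, 0, 0, 0, 210], [0, 0, 0, 0, 0, 0, 240], [0, 0, 0, 0, 0, 0, 255], [0, 0, 0, 0, 0, 0, 255], [0, 0, 0, 0, 0, 0, 255], [0, 0, 0, 0, 0, 0, 255], [0, 0, 0, 0, 0, 0, 255]]]}}

```text
time_s: 6.23
tcp_pos: [0.4628, 0.1932, 0.0278]
tool_rot: [-0.382, 3.117, 0.001]
force: [-1.7, 0.2, 5.7]
gripper_width: 0.0193
finger_force: 59.5
```

```bash
python3 st.py .4617 .1934 .027
```

```text
6.23 [0.4628 0.1932 0.0278] yaw 13.97188501907766 tilt [-0.001  0.    -1.   ] F [-1.7  0.2  5.7] M [-0.08  0.1   0.04] 0.0193 59.51828598976135
to go [0.001  0.0005 0.0008]
```

The grip holds at 60 N on 19.3 mm. Next I lift and carry it over.

Request:
{"api": "servo_tool", "payload": {"motion": [[[0, 0, -0.005, 0, 0, 0, 255], [0, 0, -0.02, 0, 0, 0, 255], [0, 0, -0.05, 0, 0, 0, 255], [0, 0, -0.085, 0, 0, 0, 255], [0, 0, -0.12, 0, 0, 0, 255], [0, 0, -0.155, 0, 0, 0, 255], [0, 0, -0.19, 0, 0, 0, 255], [0, 0, -0.225, 0, 0, 0, 255], [0, 0, -0.255, 0, 0, 0, 255], [0, 0, -0.275, 0, 0, 0, 255]]]}}

```text
time_s: 7.07
tcp_pos: [0.4624, 0.1928, 0.3051]
tool_rot: [-0.381, 3.116, 0.002]
force: [0.8, 0.5, -4.2]
gripper_width: 0.0192
finger_force: 59.3
```

```bash
python3 st.py .5727 -.2436 .30
```

```text
7.07 [0.4624 0.1928 0.3051] yaw 13.945461131788193 tilt [-0.002  0.001 -1.   ] F [ 0.8  0.5 -4.2] M [ 0.03 -0.05 -0.02] 0.0192 59.302173256874084
to go [-0.0019 -0.4501  0.0047]
```

Request:
{"api": "servo_tool", "payload": {"motion": [[[0, -0.02, 0, 0, 0, 0.1, 255], [0, -0.056, 0, 0, 0, 0.2, 255], [0, -0.093, 0, 0, 0, 0.3, 255], [0, -0.13, 0, 0, 0, 0.4, 255], [0, -0.167, 0, 0, 0, 0.5, 255], [-0.001, -0.204, 0, 0, 0, 0.6, 255], [-0.001, -0.241, 0, 0, 0, 0.7, 255], [-0.001, -0.278, 0, 0, 0, 0.8, 255], [-0.002, -0.315, 0, 0, 0, 0.9, 255], [-0.002, -0.35, 0, 0, 0, 1, 255]]]}}

```text
time_s: 7.9
tcp_pos: [0.5479, -0.1482, 0.3014]
tool_rot: [0.353, -3.12, -0.001]
force: [1.3, 0.2, -3.6]
gripper_width: 0.0194
finger_force: 59.3
```

Request:
{"api": "servo_tool", "payload": {"motion": [[[0.0, -0.033, 0, 0, 0, 0, 255], [0.0, -0.065, 0.01, 0, 0, 0, 255], [0.0, -0.09, 0.03, 0, 0, 0, 255], [0.0, -0.1, 0.06, 0, 0, 0, 255], [0.0, -0.1, 0.1, 0, 0, 0, 255], [0.0, -0.1, 0.14, 0, 0, 0, 255], [0.0, -0.1, 0.17, 0, 0, 0, 255], [0.0, -0.1, 0.19, 0, 0, 0, 255], [0.0, -0.1, 0.2, 0, 0, 0, 255], [0.0, -0.1, 0.2, 0, 0, 0, 255]]]}}

```text
time_s: 8.73
tcp_pos: [0.5689, -0.2427, 0.0992]
tool_rot: [0.354, -3.116, -0.004]
force: [-0.5, -0.1, -2.3]
gripper_width: 0.0189
finger_force: 59.2
```

```bash
python3 st.py .5727 -.2436 .0738; python3 - <<'E'
from h import *
im,k=cam("wrist"); cv2.imwrite("pics/w3.png",im)
E
```

```text
8.73 [ 0.5689 -0.2427  0.0992] yaw 12.957288016210327 tilt [ 0.006  0.003 -1.   ] F [-0.5 -0.1 -2.3] M [0.04 0.01 0.02] 0.0189 59.22209322452545
to go [-0.0037 -0.0018  0.0253]
```

View pics/w3.png

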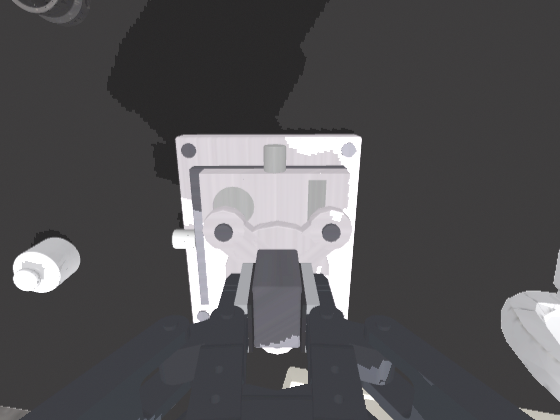

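The stage is held square over the seat, with the pocket (232,203) and groove (317,195) showing beyond the rear feet. Next I centre it and come to about 7 mm above the land.

Request:
{"api": "servo_tool", "payload": {"motion": [[[-0.001, -0.001, 0.004, 0, 0, 0, 255], [-0.003, -0.0018, 0.01, 0, 0, 0, 255], [-0.0037, -0.0018, 0.016, 0, 0, 0, 255], [-0.0037, -0.0018, 0.018, 0, 0, 0, 255], [-0.0037, -0.0018, 0.018, 0, 0, 0, 255], [-0.0037, -0.0018, 0.018, 0, 0, 0, 255], [-0.0037, -0.0018, 0.018, 0, 0, 0, 255], [-0.0037, -0.0018, 0.018, 0, 0, 0, 255]]]}}

```text
time_s: 9.45
tcp_pos: [0.5754, -0.2448, 0.0846]
tool_rot: [-0.354, 3.121, -0.0]
force: [-0.3, 0.1, -3.2]
gripper_width: 0.0191
finger_force: 59.3
```

```bash
python3 st.py .5727 -.2436 .0738
```

```text
9.45 [ 0.5754 -0.2448  0.0846] yaw 12.955686342916465 tilt [-0.001 -0.    -1.   ] F [-0.3  0.1 -3.2] M [ 0.01 -0.01  0.01] 0.0191 59.28754270076752
to go [0.0023 0.0018 0.0108]
```

Request:
{"api": "servo_tool", "payload": {"motion": [[[0.0023, 0.0018, 0.004, 0, 0, 0, 255], [0.0023, 0.0018, 0.007, 0, 0, 0, 255], [0.0023, 0.0018, 0.008, 0, 0, 0, 255], [0.0023, 0.0018, 0.008, 0, 0, 0, 255], [0.0023, 0.0018, 0.008, 0, 0, 0, 255], [0.0023, 0.0018, 0.008, 0, 0, 0, 255]]]}}

```text
time_s: 9.95
tcp_pos: [0.5726, -0.2435, 0.0763]
tool_rot: [-0.354, 3.121, -0.0]
force: [-0.1, -0.2, -4.7]
gripper_width: 0.0192
finger_force: 59.3
```

```bash
python3 st.py .5727 -.2436 .0738
```

```text
9.95 [ 0.5726 -0.2435  0.0763] yaw 12.95843589639469 tilt [-0. -0. -1.] F [-0.1 -0.2 -4.7] M [ 0.03 -0.04 -0.04] 0.0192 59.28676664829254
to go [-0.0001 -0.0001  0.0025]
```

Lower slowly, 2 mm at a time, watching the force.

Request:
{"api": "servo_tool", "payload": {"motion": [[[0, 0, 0.001, 0, 0, 0, 255], [0, 0, 0.002, 0, 0, 0, 255], [0, 0, 0.003, 0, 0, 0, 255], [0, 0, 0.003, 0, 0, 0, 255], [0, 0, 0.003, 0, 0, 0, 255]]]}}

```text
time_s: 10.37
tcp_pos: [0.5725, -0.2434, 0.0732]
tool_rot: [0.355, -3.121, -0.0]
force: [-0.4, -0.8, -4.5]
gripper_width: 0.0193
finger_force: 59.3
```

```bash
python3 st.py .5727 -.2436 .0708
```

```text
10.37 [ 0.5725 -0.2434  0.0732] yaw 12.959219836938473 tilt [ 0.  0. -1.] F [-0.4 -0.8 -4.5] M [-0.01 -0.02  0.02] 0.0193 59.28736209869385
to go [-0.0002 -0.0002  0.0024]
```

Already below land level with no contact force. Continuing in 1 mm steps.

Request:
{"api": "servo_tool", "payload": {"motion": [[[0, 0, 0.0005, 0, 0, 0, 255], [0, 0, 0.001, 0, 0, 0, 255], [0, 0, 0.0015, 0, 0, 0, 255], [0, 0, 0.0015, 0, 0, 0, 255], [0, 0, 0.0015, 0, 0, 0, 255]]]}}

```text
time_s: 10.78
tcp_pos: [0.5726, -0.2435, 0.0721]
tool_rot: [-0.354, 3.121, -0.0]
force: [-1.6, -0.0, -1.5]
gripper_width: 0.0189
finger_force: 59.8
```

```bash
python3 st.py .5727 -.2436 .0708
```

```text
10.78 [ 0.5726 -0.2435  0.0721] yaw 12.955993465415247 tilt [-0. -0. -1.] F [-1.6 -0.  -1.5] M [ 0.12  0.05 -0.01] 0.0189 59.789721965789795
to go [-0.0001 -0.0001  0.0013]
```

Request:
{"api": "servo_tool", "payload": {"motion": [[[0, 0, 0.0004, 0, 0, 0, 255], [0, 0, 0.0008, 0, 0, 0, 255], [0, 0, 0.0008, 0, 0, 0, 255], [0, 0, 0.0008, 0, 0, 0, 255]]]}}

```text
time_s: 11.12
tcp_pos: [0.5726, -0.2436, 0.0717]
tool_rot: [-0.354, 3.121, 0.0]
force: [-2.3, 0.8, 5.8]
gripper_width: 0.0191
finger_force: 60.7
```

```bash
python3 st.py .5727 -.2436 .0708
```

```text
11.12 [ 0.5726 -0.2436  0.0717] yaw 12.953546613037759 tilt [-0.001 -0.    -1.   ] F [-2.3  0.8  5.8] M [0.29 0.44 0.07] 0.0191 60.667564272880554
to go [-0.0001 -0.      0.0009]
```

Request:
{"api": "servo_tool", "payload": {"motion": [[[0, 0, 0.0003, 0, 0, 0, 255], [0, 0, 0.0005, 0, 0, 0, 255], [0, 0, 0.0005, 0, 0, 0, 255], [0, 0, 0.0005, 0, 0, 0, 255]]]}}

```text
time_s: 11.45
tcp_pos: [0.5726, -0.2436, 0.0716]
tool_rot: [-0.354, 3.121, 0.0]
force: [-3.9, 1.5, 9.2]
gripper_width: 0.0189
finger_force: 61.1
```

```bash
python3 st.py .5727 -.2436 .0708; python3 - <<'E'
from h import *
im,k=cam("wrist"); cv2.imwrite("pics/w4.png",im)
im,k=cam("scene"); cv2.imwrite("pics/s4.png",im)
c=cv2.resize(im[215:300,275:385],None,fx=6,fy=6,interpolation=cv2.INTER_CUBIC); cv2.imwrite("pics/s4c.png",c)
E
```

```text
11.45 [ 0.5726 -0.2436  0.0716] yaw 12.955110496951818 tilt [-0.001  0.    -1.   ] F [-3.9  1.5  9.2] M [0.41 0.58 0.07] 0.0189 61.11572742462158
to go [-0.0001  0.      0.0008]
```

View pics/s4c.png

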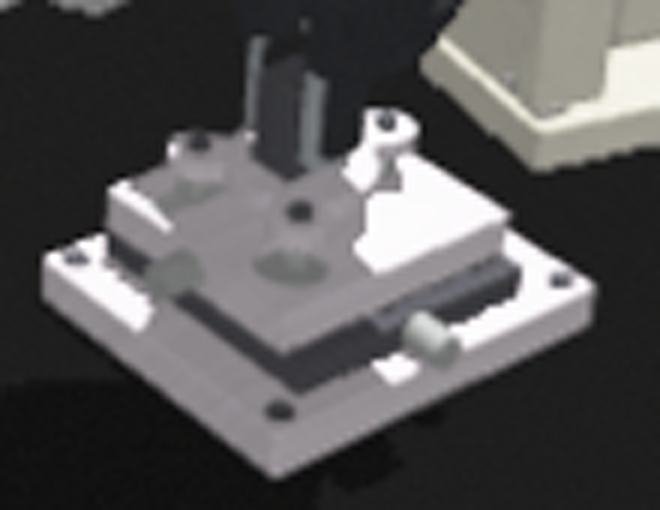

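The crop shows the stage over the seat, roughly level, with its front right foot at the pocket. The lateral force says it wants to go in −x and +y of the stage, so I comply in that direction.

Request:
{"api": "servo_tool", "payload": {"motion": [[[0.0003, 0.0002, 0, 0, 0, 0, 255], [0.0007, 0.0004, 0, 0, 0, 0, 255], [0.0007, 0.0004, 0, 0, 0, 0, 255], [0.0007, 0.0004, 0, 0, 0, 0, 255]]]}}

```text
time_s: 11.88
tcp_pos: [0.5725, -0.2436, 0.0716]
tool_rot: [-0.354, 3.12, -0.001]
force: [-2.6, 1.3, 5.9]
gripper_width: 0.0191
finger_force: 60.8
```

```bash
python3 st.py .5727 -.2436 .0708
```

```text
11.88 [ 0.5725 -0.2436  0.0716] yaw 12.952479023799697 tilt [-0.002 -0.001 -1.   ] F [-2.6  1.3  5.9] M [0.28 0.18 0.07] 0.0191 60.78378081321716
to go [-0.0002 -0.0001  0.0008]
```

Request:
{"api": "servo_tool", "payload": {"motion": [[[0.0004, 0.0002, 0, 0, 0, 0, 255], [0.0008, 0.0004, 0, 0, 0, 0, 255], [0.0008, 0.0004, 0, 0, 0, 0, 255], [0.0008, 0.0004, 0, 0, 0, 0, 255]]]}}

```text
time_s: 12.22
tcp_pos: [0.5715, -0.2434, 0.071]
tool_rot: [-0.354, 3.12, -0.002]
force: [0.3, -1.1, 4.4]
gripper_width: 0.0189
finger_force: 60.6
```

```bash
python3 st.py .5727 -.2436 .0708
```

```text
12.22 [ 0.5715 -0.2434  0.071 ] yaw 12.958932726431215 tilt [-0.001 -0.001 -1.   ] F [ 0.3 -1.1  4.4] M [-0.12 -0.04  0.  ] 0.0189 60.59574007987976
to go [-0.0011 -0.0005  0.0002]
```

It dropped and the lateral force vanished. I press slightly to check that it is bottomed.

Request:
{"api": "servo_tool", "payload": {"motion": [[[0, -0.0001, 0.0003, 0, 0, 0, 255], [0, -0.0002, 0.0005, 0, 0, 0, 255], [0, -0.0002, 0.0005, 0, 0, 0, 255], [0, -0.0002, 0.0005, 0, 0, 0, 255]]]}}

```text
time_s: 12.55
tcp_pos: [0.5716, -0.2434, 0.0709]
tool_rot: [-0.355, 3.12, -0.001]
force: [-2.6, 0.3, 8.2]
gripper_width: 0.0195
finger_force: 61.2
```

```bash
python3 st.py .5727 -.2436 .0708
```

```text
12.55 [ 0.5716 -0.2434  0.0709] yaw 12.967093380950132 tilt [-0.001 -0.001 -1.   ] F [-2.6  0.3  8.2] M [0.11 0.17 0.01] 0.0195 61.17274045944214
to go [-0.0011 -0.0004  0.0001]
```

Request:
{"api": "servo_tool", "payload": {"motion": [[[0.0003, 0, 0, 0, 0, 0, 255], [0.0006, 0, 0, 0, 0, 0, 255], [0.0006, 0, 0, 0, 0, 0, 255], [0.0006, 0, 0, 0, 0, 0, 255]]]}}

```text
time_s: 12.88
tcp_pos: [0.5715, -0.2434, 0.0709]
tool_rot: [-0.355, 3.119, -0.001]
force: [-0.3, 0.6, 7.5]
gripper_width: 0.019
finger_force: 61.0
```

```bash
python3 st.py .5727 -.2436 .0708
```

```text
12.88 [ 0.5715 -0.2434  0.0709] yaw 12.977282199067645 tilt [-0.002 -0.001 -1.   ] F [-0.3  0.6  7.5] M [ 0.08 -0.1   0.03] 0.019 61.02313756942749
to go [-0.0011 -0.0004  0.0001]
```

Request:
{"api": "servo_tool", "payload": {"motion": [[[0, 0, 0.0004, 0, 0, 0, 255], [0, 0, 0.0007, 0, 0, 0, 255], [0, 0, 0.0007, 0, 0, 0, 255], [0, 0, 0.0007, 0, 0, 0, 255]]]}}

```text
time_s: 13.22
tcp_pos: [0.5716, -0.2434, 0.0708]
tool_rot: [-0.355, 3.119, -0.001]
force: [-1.5, 1.0, 12.1]
gripper_width: 0.0193
finger_force: 61.6
```

```bash
python3 st.py .5727 -.2436 .0708; python3 - <<'E'
from h import *
im,k=cam("wrist"); cv2.imwrite("pics/w5.png",im)
im,k=cam("scene"); cv2.imwrite("pics/s5.png",im)
c=cv2.resize(im[215:300,275:385],None,fx=6,fy=6,interpolation=cv2.INTER_CUBIC); cv2.imwrite("pics/s5c.png",c)
E
```

```text
13.22 [ 0.5716 -0.2434  0.0708] yaw 12.978809402925094 tilt [-0.002 -0.001 -1.   ] F [-1.5  1.  12.1] M [0.32 0.17 0.08] 0.0193 61.62418484687805
to go [-0.0011 -0.0004  0.    ]
```

View pics/s5c.png

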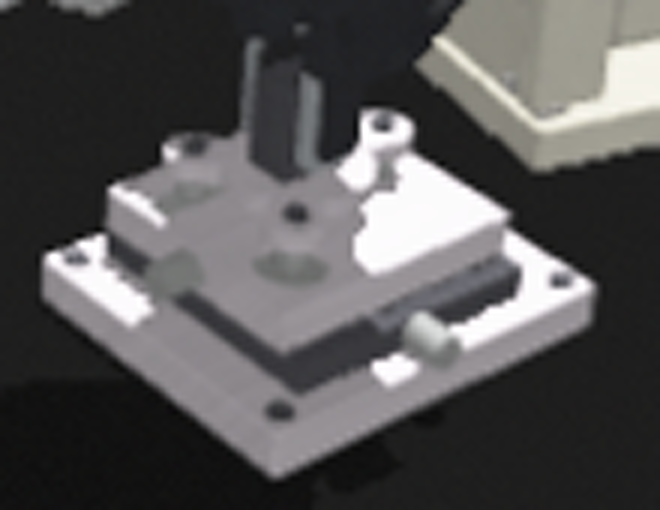

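The stage sits over the three seats with its lateral loads gone. To let it settle by itself and rule out any roll from the grip, I unload, open, then regrip and press.

Request:
{"api": "servo_tool", "payload": {"motion": [[[0, 0, -0.0005, 0, 0, 0, 255], [0, 0, -0.001, 0, 0, 0, 255], [0, 0, -0.0013, 0, 0, 0, 255], [0, 0, -0.0013, 0, 0, 0, 200], [0, 0, -0.0013, 0, 0, 0, 180], [0, 0, -0.0013, 0, 0, 0, 160], [0, 0, -0.0013, 0, 0, 0, 150], [0, 0, -0.0013, 0, 0, 0, 150], [0, 0, -0.0013, 0, 0, 0, 150], [0, 0, -0.0013, 0, 0, 0, 150]]]}}

```text
time_s: 14.15
tcp_pos: [0.57, -0.2433, 0.0703]
tool_rot: [0.354, -3.121, -0.0]
force: [-0.5, 0.1, 0.1]
gripper_width: 0.035
finger_force: 0.0
```

```bash
python3 st.py .5716 -.2434 .0708
```

```text
14.15 [ 0.57   -0.2433  0.0703] yaw 12.952047208701629 tilt [ 0.001  0.    -1.   ] F [-0.5  0.1  0.1] M [-0.04  0.04 -0.02] 0.035 0.0
to go [-0.0015 -0.0005 -0.0005]
```

```bash
cat > lvl.py <<'E'
from h import *
im,k=cam("scene"); g=cv2.cvtColor(im,cv2.COLOR_BGR2GRAY).astype(float)
uv=[]
for c in [(382,123),(194,147),(295,213)]:   # long?, etc (crop coords)
    u,v=np.array(c)/6+[275,215]; r=3
    for _ in range(3):
        ui,vi=int(round(u)),int(round(v)); p=g[vi-r:vi+r+1,ui-r:ui+r+1]; yy,xx=np.mgrid[vi-r:vi+r+1,ui-r:ui+r+1]
        d=(yy-vi)**2+((xx-ui))**2<=r*r+1; w=np.clip(np.median(p[d])-15-p,0,None)*d; u,v=(w*xx).sum()/w.sum(),(w*yy).sum()/w.sum()
    uv.append((u,v))
print(np.round(uv,2))
o=[None]*3
P=ray(k,uv,.068)[:,:2]; print(P.round(4))
import itertools
for q in itertools.permutations(range(3)):
    a,t,r=fit(F,P[list(q)])
    if abs(r).max()<8: print(q,a,t,r.round(2))
# expected px shift per mm of height
Q=ray(k,uv,.071)[:,:2]; print("3mm height moves",((Q-P)*1000).round(2)[0])
E
python3 lvl.py
```

```text
[[   nan    nan]
 [   nan    nan]
 [323.68 250.09]]
[[    nan     nan]
 [    nan     nan]
 [ 0.5547 -0.2767]]
3mm height moves [nan nan]lvl.py:8: RuntimeWarning: invalid value encountered in scalar divide
  d=(yy-vi)**2+((xx-ui))**2<=r*r+1; w=np.clip(np.median(p[d])-15-p,0,None)*d; u,v=(w*xx).sum()/w.sum(),(w*yy).sum()/w.sum()
```

Request:
{"api": "servo_tool", "payload": {"motion": [[[-0.0015, -0.0005, -0.0005, 0, 0, 0, 150], [-0.0015, -0.0005, -0.0005, 0, 0, 0, 150], [-0.0015, -0.0005, -0.0005, 0, 0, 0, 150], [-0.0015, -0.0005, -0.0005, 0, 0, 0, 150]]]}}

```text
time_s: 14.53
tcp_pos: [0.572, -0.2434, 0.0711]
tool_rot: [-0.355, 3.121, 0.0]
force: [0.3, 0.1, -0.8]
gripper_width: 0.0352
finger_force: 0.0
```

```bash
python3 st.py .5716 -.2434 .0708
```

```text
14.53 [ 0.572  -0.2434  0.0711] yaw 12.960885854654975 tilt [-0.  0. -1.] F [ 0.3  0.1 -0.8] M [0.   0.02 0.03] 0.0352 0.0
to go [0.0003 0.0001 0.0003]
```

```bash
cat > lvl.py <<'E'
from h import *
import itertools,sys
im,k=cam("scene") if len(sys.argv)<2 else (cv2.imread(sys.argv[1]),cam("scene")[1])
g=cv2.cvtColor(cv2.resize(im[215:300,275:385],None,fx=6,fy=6,interpolation=cv2.INTER_CUBIC),cv2.COLOR_BGR2GRAY)
uv=[]
for u,v in [(382,123),(194,147),(295,213)]:
    p=g[v-16:v+17,u-20:u+21]; T=(int(p.min())+np.median(p))/2
    n,l,st,ce=cv2.connectedComponentsWithStats((p<T).astype(np.uint8))
    i=min([j for j in range(1,n) if st[j,4]>60],key=lambda j:np.hypot(*(ce[j]-[20,16])))
    c=ce[i]+[u-20,v-16]; uv.append((c+.5)/6-.5+[275,215]); print(c.round(1),st[i,4],p.min(),np.median(p))
P=ray(k,uv,.068)[:,:2]
for q in itertools.permutations(range(3)):
    a,t,r=fit(F,P[list(q)])
    if abs(r).max()<8: print(q,a,t,r.round(2))
print("3mm:",((ray(k,uv,.071)[:,:2]-P)*1000).round(2)[0])
E
python3 lvl.py; python3 lvl.py pics/s5.png
```

```text
[368.5 122.8] 458 11 71.0
[194.7 144.7] 126 32 96.0
[294.7 213.2] 285 45 125.0
(0, 1, 2) 14.34994068343987 [ 0.57106443 -0.24532954] [[-2.74  0.1 ]
 [ 2.29  0.21]
 [ 0.45 -0.31]]
3mm: [-2.78 -4.26]
[382.5 125.5] 79 19 178.0
[195.4 145.1] 142 35 95.0
[295.9 213.6] 282 44 124.0
(0, 1, 2) 12.082899298218148 [ 0.57242763 -0.24681023] [[-0.81 -0.29]
 [ 0.25  0.19]
 [ 0.56  0.1 ]]
3mm: [-2.81 -4.24]
```

Before release the feet fit a level pose within 0.8 mm. Regrip the settled stage.

Request:
{"api": "servo_tool", "payload": {"motion": [[[0.0003, 0.0001, 0.0003, 0, 0, 0, 180], [0.0003, 0.0001, 0.0003, 0, 0, 0, 220], [0.0003, 0.0001, 0.0003, 0, 0, 0, 255], [0.0003, 0.0001, 0.0003, 0, 0, 0, 255], [0.0003, 0.0001, 0.0003, 0, 0, 0, 255], [0.0003, 0.0001, 0.0003, 0, 0, 0, 255]]]}}

```text
time_s: 15.13
tcp_pos: [0.5715, -0.2434, 0.0709]
tool_rot: [0.355, -3.121, -0.0]
force: [0.0, 0.3, 1.5]
gripper_width: 0.019
finger_force: 59.9
```

```bash
python3 st.py .5716 -.2434 .0708
```

```text
15.13 [ 0.5715 -0.2434  0.0709] yaw 12.966593654371422 tilt [ 0.  0. -1.] F [0.  0.3 1.5] M [0.14 0.2  0.1 ] 0.019 59.869866371154785
to go [-0.0001 -0.      0.0001]
```

Request:
{"api": "servo_tool", "payload": {"motion": [[[0, 0, 0.0005, 0, 0, 0, 255], [0, 0, 0.001, 0, 0, 0, 255], [0, 0, 0.0013, 0, 0, 0, 255], [0, 0, 0.0013, 0, 0, 0, 255]]]}}

```text
time_s: 15.47
tcp_pos: [0.5716, -0.2434, 0.0707]
tool_rot: [-0.355, 3.121, 0.001]
force: [-3.4, 2.3, 10.9]
gripper_width: 0.0192
finger_force: 61.2
```

```bash
python3 st.py .5716 -.2434 .0708
```

```text
15.47 [ 0.5716 -0.2434  0.0707] yaw 12.962883159448324 tilt [-0.     0.001 -1.   ] F [-3.4  2.3 10.9] M [0.48 0.9  0.12] 0.0192 61.17811560630798
to go [-0.      0.     -0.0001]
```

Request:
{"api": "servo_tool", "payload": {"motion": [[[0.0005, 0.0004, 0.0003, 0, 0, 0, 255], [0.0005, 0.0004, 0.0004, 0, 0, 0, 255], [0.0005, 0.0004, 0.0004, 0, 0, 0, 255], [0.0005, 0.0004, 0.0004, 0, 0, 0, 255], [0.0005, 0.0004, 0.0004, 0, 0, 0, 255]]]}}

```text
time_s: 15.88
tcp_pos: [0.5715, -0.2434, 0.0707]
tool_rot: [-0.354, 3.12, -0.0]
force: [-3.5, 1.9, 11.8]
gripper_width: 0.019
finger_force: 61.3
```

```bash
python3 st.py .5716 -.2434 .0708
```

```text
15.88 [ 0.5715 -0.2434  0.0707] yaw 12.963560643380617 tilt [-0.001 -0.    -1.   ] F [-3.5  1.9 11.8] M [0.33 0.74 0.1 ] 0.019 61.32079482078552
to go [-0.0001 -0.     -0.0001]
```

Request:
{"api": "servo_tool", "payload": {"motion": [[[0.0003, 0.0, 0.0003, 0, 0, 0, 255], [0.0003, 0.0, 0.0003, 0, 0, 0, 255], [0.0003, 0.0, 0.0003, 0, 0, 0, 255], [0.0003, 0.0, 0.0003, 0, 0, 0, 255], [0.0003, 0.0, 0.0003, 0, 0, 0, 255], [0.0003, 0.0, 0.0003, 0, 0, 0, 255], [0.0003, 0.0, 0.0003, 0, 0, 0, 255], [0.0003, 0.0, 0.0003, 0, 0, 0, 255], [0.0003, 0.0, 0.0003, 0, 0, 0, 255], [0.0003, 0.0, 0.0003, 0, 0, 0, 255]]]}}

```text
time_s: 16.72
tcp_pos: [0.5715, -0.2434, 0.0707]
tool_rot: [-0.355, 3.12, -0.0]
force: [-3.3, 1.9, 12.8]
gripper_width: 0.0193
finger_force: 61.5
```

```bash
python3 st.py .5716 -.2434 .0708
```

```text
16.72 [ 0.5715 -0.2434  0.0707] yaw 12.966382455973076 tilt [-0.002 -0.    -1.   ] F [-3.3  1.9 12.8] M [0.45 0.69 0.03] 0.0193 61.51763319969177
to go [-0.0001 -0.     -0.0001]
```

The press held for 0.8 s at about 13 N at the wrist. Unload, open and rise.

Request:
{"api": "servo_tool", "payload": {"motion": [[[-0.0003, 0, -0.0007, 0, 0, 0, 255], [-0.0005, -0.0002, -0.0014, 0, 0, 0, 255], [-0.0005, -0.0002, -0.0018, 0, 0, 0, 255], [-0.0005, -0.0002, -0.0018, 0, 0, 0, 200], [-0.0005, -0.0002, -0.0018, 0, 0, 0, 160], [-0.0005, -0.0002, -0.0018, 0, 0, 0, 100], [-0.0005, -0.0002, -0.0018, 0, 0, 0, 50], [-0.0005, -0.0002, -0.0018, 0, 0, 0, 20], [-0.0005, -0.0002, -0.0018, 0, 0, 0, 0], [-0.0005, -0.0002, -0.0018, 0, 0, 0, 0]]]}}

```text
time_s: 17.55
tcp_pos: [0.5712, -0.2433, 0.0705]
tool_rot: [0.354, -3.121, -0.0]
force: [0.2, -0.2, -0.3]
gripper_width: 0.0852
finger_force: 0.0
```

Request:
{"api": "servo_tool", "payload": {"motion": [[[0, 0, -0.01, 0, 0, 0, 0], [0, 0, -0.03, 0, 0, 0, 0], [0, 0, -0.06, 0, 0, 0, 0], [0, 0, -0.09, 0, 0, 0, 0], [0, 0, -0.12, 0, 0, 0, 0], [0, 0, -0.15, 0, 0, 0, 0], [0, 0, -0.18, 0, 0, 0, 0], [0, 0, -0.18, 0, 0, 0, 0], [0, 0, -0.18, 0, 0, 0, 0], [0, 0, -0.18, 0, 0, 0, 0]]]}}

```text
time_s: 18.38
tcp_pos: [0.5709, -0.2431, 0.2508]
tool_rot: [-0.354, 3.121, 0.0]
force: [-0.5, -0.4, 0.1]
gripper_width: 0.0852
finger_force: 0.0
```

```bash
python3 st.py; python3 lvl.py; python3 - <<'E'
from h import *
im,k=cam("wrist"); f,cx,cy,M=k; cv2.imwrite("pics/w6.png",im)
g=cv2.cvtColor(im,cv2.COLOR_BGR2GRAY)
for z in (.068,.071):
    a=np.radians(13);A=np.array([[np.cos(a),-np.sin(a)],[np.sin(a),np.cos(a)]])
    W=np.c_[np.array(F)@A.T+[.5716,-.2433],[.068]*3]
    q=(W-M[:3,3])@M[:3,:3]; uv=np.c_[q[:,0]/q[:,2]*f+cx,q[:,1]/q[:,2]*f+cy]
    if z==.068: print("pred",uv.round(1))
    for i in range(4): uv=[darkblob(im,np.round(p),7) for p in uv]
    P=ray(k,uv,z)[:,:2]; print(np.round(uv,1),fit(F,P)); print([round(1000*np.linalg.norm(P[i]-P[j]),2) for i,j in ((0,1),(0,2),(1,2))], "want 69.08 69.08 52")
E
```

```text
18.38 [ 0.5709 -0.2431  0.2508] yaw 12.956658870784224 tilt [-0.  0. -1.] F [-0.5 -0.4  0.1] M [0.07 0.03 0.  ] 0.0852 0.0
[382.4 125.9] 79 20 163.0
[194.3 147.9] 135 36 181.0
[295.4 214.7] 244 43 241.0
(0, 1, 2) 12.784275112869228 [ 0.57180612 -0.24751585] [[-0.25 -0.3 ]
 [-0.08 -0.22]
 [ 0.34  0.52]]
3mm: [-2.8  -4.24]
pred [[276.  224.8]
 [302.1 164.6]
 [249.7 164.6]]
[[275.6 223.7]
 [301.5 163.9]
 [249.6 164. ]] (np.float64(12.950851207150892), array([ 0.57084103, -0.24379788]), array([[-0.36094858, -0.09843694],
       [ 0.21567146, -0.18642506],
       [ 0.14527712,  0.284862  ]]))
[np.float64(68.5), np.float64(68.45), np.float64(51.52)] want 69.08 69.08 52
[[275.6 223.7]
 [301.5 163.9]
 [249.6 164. ]] (np.float64(12.950851207150917), array([ 0.57010729, -0.24395732]), array([[-0.74245125, -0.18602632],
       [ 0.46002699, -0.37496334],
       [ 0.28242426,  0.56098966]]))
[np.float64(67.86), np.float64(67.81), np.float64(51.05)] want 69.08 69.08 52
```

The feet fit the home height (z = 68 mm heads) and a level pose within 0.4 mm, about 0.9 mm from the measured seat centre, with the robot clear. Handing in.

```bash
python3 -c "
from rig import workorder; print(workorder.sign_off())"
```

```text
the job is handed in; nothing more can be done
None
```

The stage top is on the kinematic base, level and at home height to within about 0.5 mm by camera; I pressed it at 12–13 N wrist force (about 17 N on the seat with its weight) for over half a second, let go with the robot clear, and handed in after about 18.5 s (no verdict came back).

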